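# Lock the avionics cover with the red quarter-turn stud

## Robot

A 6-joint arm with a two-finger parallel gripper is mounted at the origin on the work surface. World frame = base frame: x ahead of the robot, y to its left, z up, the work surface at z = 0. Lengths are in mm, angles in rad, forces in N, time in s.
With the tool pointing down it reaches from about 250 to 850 mm from the base axis. Payload 12.5 kg.
Tool frame: the origin (TCP) lies midway between the tips of the shut fingers; the grasp point (between the pads) lies 19 mm behind it (r.grip_point_offset is the distance from the TCP to the grasp point, in mm); z points along the fingers, y is the line along which they close (so a half turn about z gives the same grasp; the last joint's range is limited). The gripper opens to 93 mm and grips with 3 to 60 N. Pads are 15 mm wide; open, the fingers measure 128 mm over their backs; the gripper's body (75 mm by 188 mm) begins 65 mm behind the grasp point.
Start: joints at [1.221, 0.351, 1.652, -0, 1.139, -0.085], TCP at [143.912, 530.823, 218.633] pointing down, gripper open.
Joint ranges: [-2.75, 2.75], [-0.79, 2.1], [0.01, 2.65], [-1.57, 4.71], [0.07, 3.14], [-2.87, 2.87]. Speed limits (rad/s): [2.22, 2.22, 2.79, 3.14, 3.14, 3.14].

## Interface

Orientations are given as a unit quaternion [x, y, z, w].
In Python, from workcell import r, hand, solve_ik, grab_frame, camera_info, finder gives the robot as it stands. Calls block until the motion is done:
- r.move_pose(position, orientation): joint-space move of the TCP to a pose.
- r.move_straight(position, rotation=None, v=150, threshold=None): straight line of the TCP; rotation=None keeps the orientation; v is the mean speed in mm/s. With threshold (N) it stops when the force on the tool has changed by that much, and returns True; else False.
- r.goto_joints(angles): joint-space move.
- hand.move_gripper(opening): finger opening in mm; the grip force is fixed at half the most; returns when the fingers have stopped.
- r.wait(seconds).
- solve_ik(position, orientation): joint angles nearest the present ones, or None.
- r.get_obs(): the state.
- grab_frame(name): name is "scene" or "top"; returns the picture (384x512x3 uint8, blue, green, red); there is no depth.
- camera_info(name): a dict with "fx", "fy", "cx", "cy" (pixels), "k1" (the pictures are not rectified: a ray, as slopes to the right and down, at radius r is drawn at 1 + k1 r^2 times it, then the intrinsics apply), "origin" and "attitude" of the camera in the world. Camera axes: x right, y up, looking along -z (the intrinsics and any distortion apply to the point x, -y, -z); pixel columns grow to the right and rows downward; lengths in mm; the calibration is good to about 2 mm. A picture is of the moment at which its call begins. camera_info takes no time and is no camera call.
A pose or a line that the arm cannot do raises r.IKError and nothing moves.
- r.close_job(): hands the job in; it is judged then, once.
Trained networks look in the newest picture that a camera, given by its name, has taken for a name from the list of things; names that differ only in an ending like _2 or _b are one class to them, and where a whole thing is asked for, a point or a joint stands for the part that bears it (a point fixed in the world has none). Each returns a list of dicts, best first, with "conf" (0 to 1); they miss things now and then, are a little off and sometimes report something else, mostly with a low value. They report only what shows in the picture. A call takes as long as a camera call.
- finder.spot_in(camera, target): "centre" ([column, row] in pixels, amid what is visible of it).
- finder.silhouettes(camera, target): "pixels" (384x512 bool, what is visible of it) and "centre" ([column, row] in pixels, amid what is visible of it).
- finder.landmark_of(camera, target): "centre" ([column, row] in pixels: a listed point, or the origin of a listed thing).
The state is a dict: "clock": time; "joint_positions": joint angles; "joint_velocities": joint speeds; "joint_efforts": joint torques, N m; "tcp_pos": TCP position; "eef_rot": TCP orientation; "ft_force": force on the tool from outside, world axes, zero at the start; "torque": the same for the moment, N m; "opening": finger opening in mm; "gripper_force": force on a finger pad.
Only numpy, scipy, OpenCV 4.12 (cv2) and the standard library are available. Lean on these libraries where they do the work, as an engineer would, in place of code of your own. Each camera call takes 0.05 s, during which the arm holds its last target. There are 200 camera calls.

## Task

Take the red-winged quarter-turn stud out of the black rack, line its cross-bar up with the slot in the aluminium cover of the grey avionics housing, and push it in until its flange sits flat on the cover. Then give it a quarter turn, either way, so that its wing stands square across the slot and it is locked, and let go; leave the blue and yellow studs where they are in the rack.

Things in the scene. Friction and masses are not known exactly. Their poses are not given: they have to be found in the camera images.
- red_stud: Stud, 90 g, upright, any yaw. Origin: centre of the underside of its flange (50 mm across, 4 mm thick), z up. Above: red wing 40 mm long (x), 14 mm thick (y), top 36 mm above origin; grip it across y. Below: 10 mm shank with a cross-bar parallel to the wing, 36 mm long (x), 9 mm thick, 9 to 18 mm below origin. A half turn makes no difference. Lift 25 mm to clear the rack.
- slot (a point): Centre of the slot at the cover's top face, 60 mm above the bench; x along it, y across, z up. Slot 44 x 18 mm through a 6 mm cover, empty below: the cross-bar passes along x, 4 mm to spare each side, and catches under the cover once turned; no stops, no spring. Blue ticks: slot line; red ticks: locked line (y). Housing fixed, flat-topped: x -60 to +130, y -70 to +70 mm from here.
- blue_stud: Bystander: same stud, blue wing, origin and axes as the red one. The three stand in the rack: a fixed black block 290 x 64 mm, 40 mm high, with three round 38 mm holes in a row, 95 mm apart. Flanges rest on its top (origins 40 mm above the bench), feet hang freely in the holes; which stud is in which hole varies.
- yellow_stud: Bystander: same stud with a yellow wing, in another hole of the rack. Origin and axes as the red one.

How it is judged (in metres and radians):
At the end, for the whole second after the job is handed in: The red stud sits in the slot with its flange flat on the cover (within 4 mm in height and 0.1 rad of upright), its axis within 10 mm of the slot's centre, its wing square across the slot within 20 degrees, at rest and released; the blue and yellow studs are within 20 mm of where they stood (horizontal distance between red_stud and slot below 0.01 m and z of red_stud in the frame of slot between -0.004 and 0.004 m and angle between red_stud's own z axis and vertical below 0.1 rad and angle between the x axis of red_stud and the y axis of slot, either way round below 0.35 rad and linear speed of red_stud below 0.02 m/s and distance of each of blue_stud, yellow_stud from where it was at the start of the episode below 0.02 m); the robot touches nothing.
It fails at once if the blue stud is taken out of its hole or knocked away (distance of blue_stud from where it was at the start of the episode above 0.02 m).
It fails at once if the yellow stud is taken out of its hole or knocked away (distance of yellow_stud from where it was at the start of the episode above 0.02 m).
It also fails if it takes over 43 s, if anything falls off the work surface, if the arm or the gripper's body presses on something with over 40 N, if the wrist force passes 120 N, or if a joint passes its speed limit or range.

## Working session

There is one attempt and no reset: what is moved stays moved. The work goes in short steps, each a Python script; the robot and the scene stay as the last script left them, time stands still between calls to the robot, and variables do not carry over. Pictures are saved under pics/ and viewed, at most 10 in all, crops included, and the job is handed in when it is done.

```bash
mkdir -p pics; cat > h.py <<'E'
import numpy as np, cv2
from scipy.spatial.transform import Rotation as R
from workcell import r, hand, solve_ik, grab_frame, camera_info, finder
def ray(cam,px):
    c=camera_info(cam); d=np.array([(px[0]-c["cx"])/c["fx"],(px[1]-c["cy"])/c["fy"]])
    u=d.copy()
    for _ in range(20): u=d/(1+c["k1"]*(u@u))
    a=np.array(c["attitude"]); M=R.from_quat(a) if a.size==4 else R.from_matrix(a)
    return np.array(c["origin"],float), M.apply([u[0],-u[1],-1.])
def onz(cam,px,z):
    o,d=ray(cam,px); return o+d*(z-o[2])/d[2]
def down(yaw): # tool down, tool y axis (closing) along world angle yaw
    y=np.array([np.cos(yaw),np.sin(yaw),0]); z=np.array([0,0,-1.]); x=np.cross(y,z)
    return R.from_matrix(np.stack([x,y,z],1)).as_quat()
E
python3 - <<'E'
from h import *
for n in("scene","top"):
    im=grab_frame(n); cv2.imwrite(f"pics/{n}0.png",im); print(n,camera_info(n))
    for t,z in(("red_stud",40),("blue_stud",40),("yellow_stud",40),("slot",60)):
        for d in finder.landmark_of(n,t)[:2]: print(t,np.round(d["centre"],1),round(d["conf"],2),onz(n,d["centre"],z).round(1))
o=r.get_obs();print(o["clock"],o["eef_rot"],o["opening"], R.from_quat(o["eef_rot"]).as_matrix().round(2))
E
```

```text
scene {'fx': 374.22310951749546, 'fy': 374.22310951749546, 'cx': 249.81402522424733, 'cy': 189.95966580876149, 'k1': -0.08225837920282955, 'origin': array([ 912.6893391 , -515.04139603,  556.18983098]), 'attitude': array([0.41662272, 0.13827026, 0.30813494, 0.84401404])}
red_stud [318.  159.7] 0.59 [551.9 214.1  40. ]
blue_stud [286.5 172.6] 0.54 [524.3 114.3  40. ]
slot [181.7 262.3] 0.84 [ 557.5 -250.5   60. ]
top {'fx': 395.6515201651126, 'fy': 395.6515201651126, 'cx': 261.2718831139513, 'cy': 188.0297512240899, 'k1': -0.06336999004581112, 'origin': array([435.20498137, -26.13854737, 933.13851837]), 'attitude': array([-0.04788839,  0.03907105,  0.7084223 , -0.70307752])}
red_stud [160.1 192. ] 0.61 [538.5 216.3  40. ]
blue_stud [204.1 200.9] 0.89 [517.3 114.8  40. ]
yellow_stud [121.4 178. ] 0.92 [571.8 307.8  40. ]
slot [368.9 179. ] 0.88 [ 561.5 -256.1   60. ]
0.5 [ 1.32021924e-01  9.91246795e-01 -6.08170565e-05 -3.86155708e-06] 93.41493657276092 [[-0.97  0.26 -0.  ]
 [ 0.26  0.97 -0.  ]
 [-0.   -0.   -1.  ]]
```

```bash
ls; ls pics
```

```text
h.py
pics
scene0.png
top0.png
```

View pics/top0.png

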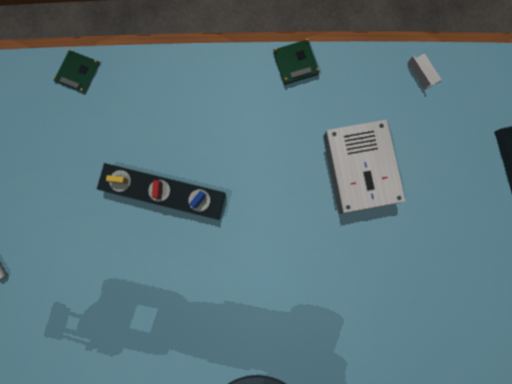

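```bash
python3 - <<'E'
from h import *
# wing yaw from silhouette colours at wing top z=76; slot ticks
im=grab_frame("top")
hsv=cv2.cvtColor(im,cv2.COLOR_BGR2HSV).astype(int)
red=((hsv[...,0]<8)|(hsv[...,0]>172))&(hsv[...,1]>120)&(hsv[...,2]>60)
blue=(abs(hsv[...,0]-112)<14)&(hsv[...,1]>110)&(hsv[...,2]>60)
for nm,m in(("red",red),("blue",blue)):
    n,l,s,c=cv2.connectedComponentsWithStats(m.astype(np.uint8))
    for i in range(1,n):
        if s[i,4]>=3: print(nm,s[i].tolist(),c[i].round(1),onz("top",c[i],60 if s[i,4]<100 else 76).round(1))
for d in finder.silhouettes("top","red_stud")[:1]: print(d["conf"],d["centre"],d["pixels"].sum())
c1=cv2.resize(im[150:235,110:225],None,fx=6,fy=6,interpolation=2)[:590]
c2=cv2.resize(im[135:235,325:435],None,fx=6,fy=6,interpolation=2)
cv2.imwrite("pics/c1.png",c1);cv2.imwrite("pics/c2.png",c2)
E
```

```text
red [152, 180, 8, 18, 110] [155.5 188.3] [542.7 216.9  76. ]
blue [190, 191, 15, 17, 105] [196.9 198.9] [518.6 125.   76. ]
0.6 [159.6, 188.7] 350
```

View pics/c1.png

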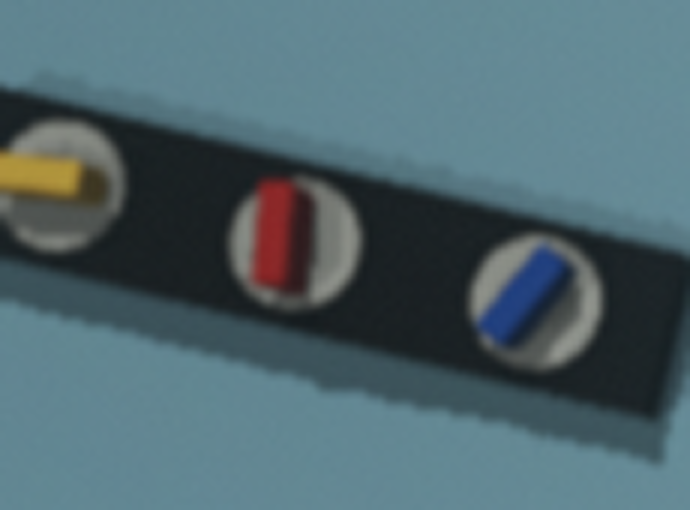

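View pics/c2.png

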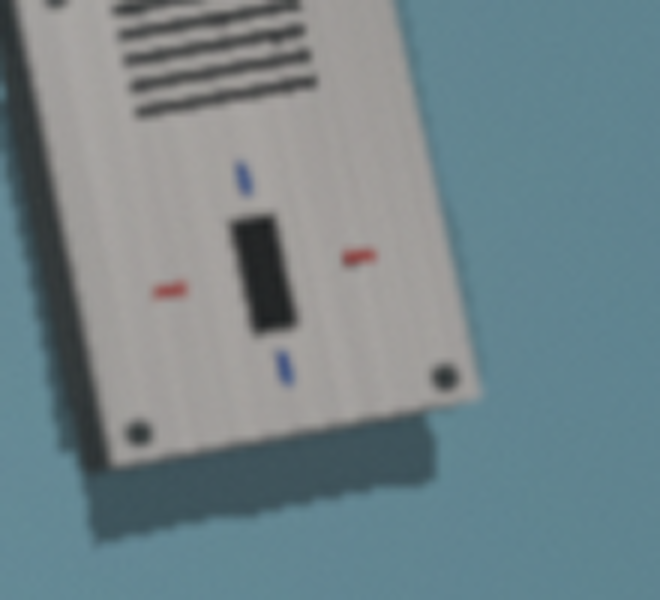

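The top view shows the rack at left, with red in the middle hole (top of wing ≈ (155.5, 188.5), flange ≈ (158.8, 190)). Yellow is to its left and blue to its right. The slot is at ≈ (368.6, 180.2), with blue ticks along its length and red ticks across it. Next I fit these more precisely and check them against the scene camera.

```bash
cat >> h.py <<'E'
def wing(cam,z=76,im=None,roi=None):
    im=grab_frame(cam) if im is None else im
    hsv=cv2.cvtColor(im,cv2.COLOR_BGR2HSV).astype(int)
    m=((hsv[...,0]<8)|(hsv[...,0]>172))&(hsv[...,1]>120)&(hsv[...,2]>60)
    n,l,s,c=cv2.connectedComponentsWithStats(m.astype(np.uint8)); i=1+np.argmax(s[1:,4])
    ys,xs=np.where(l==i); p=np.array([onz(cam,q,z)[:2] for q in zip(xs,ys)])
    w,v=np.linalg.eigh(np.cov(p.T)); a=np.arctan2(v[1,1],v[0,1])
    return p.mean(0),a%np.pi,np.sqrt(12*w),s[i].tolist()
E
python3 - <<'E'
from h import *
im=grab_frame("top"); print(wing("top",im=im))
f=lambda x,y,ox,oy:((x+.5)/6-.5+ox,(y+.5)/6-.5+oy)
print("flange",onz("top",f(295,243,110,150),44))
for nm,p in(("y",(62,185)),("b",(536,301))): print(nm,onz("top",f(*p,110,150),44))
q=[onz("top",f(*p,325,135),60) for p in((243,178),(285,367),(169,290),(360,257),(264,274))]
for a in q: print(a.round(1))
d=q[0]-q[1];e=q[2]-q[3]; print("slot yaw",np.arctan2(d[1],d[0]),np.arctan2(e[1],e[0])-np.pi/2,(q[0]+q[1])/2,(q[2]+q[3])/2)
s=grab_frame("scene"); print(wing("scene",im=s))
for t in("slot","red_stud"):
  for cam in("top","scene"):
    print(t,cam,[(np.round(d["centre"],1).tolist(),round(d["conf"],2)) for d in finder.landmark_of(cam,t)[:1]])
a=cv2.resize(s[125:195,255:365],None,fx=6,fy=6,interpolation=2); b=cv2.resize(s[225:300,130:240],None,fx=6,fy=6,interpolation=2)
cv2.imwrite("pics/s1.png",a[:,:]);cv2.imwrite("pics/s2.png",b)
E
```

```text
(array([542.72140633, 216.95188738]), np.float64(3.140616874382654), array([13.70087822, 39.02733695]), [152, 180, 8, 18, 108])
flange [542.46232557 218.45048052  44.        ]
y [565.58635479 309.56800892  44.        ]
b [519.66224963 125.99585     44.        ]
[ 595.  -248.8   60. ]
[ 523.9 -261.7   60. ]
[ 553.  -219.5   60. ]
[ 564.8 -291.5   60. ]
[ 558.7 -255.2   60. ]
slot yaw 0.17832389506477633 0.1628702064940506 [ 559.47093924 -255.25756852   60.        ] [ 558.93177138 -255.52528968   60.        ]
(array([556.49377387, 193.15261818]), np.float64(2.201452074953896), array([34.76414499, 57.81724417]), [310, 144, 16, 16, 178])
slot top [([366.2, 181.7], 0.84)]
slot scene [([183.0, 265.1], 0.83)]
red_stud top [([161.3, 189.3], 0.87)]
red_stud scene [([180.1, 263.2], 0.75)]
```

View pics/s1.png

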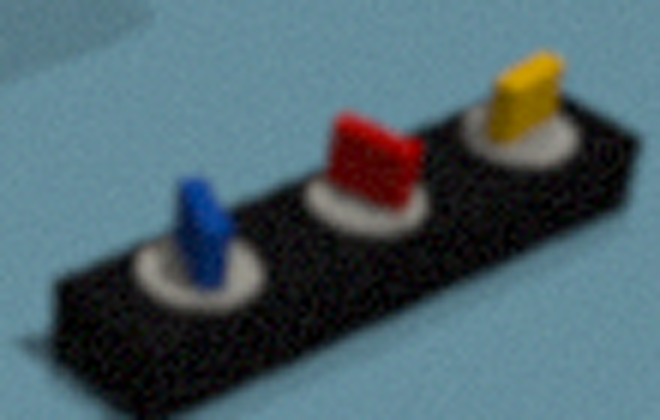

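View pics/s2.png

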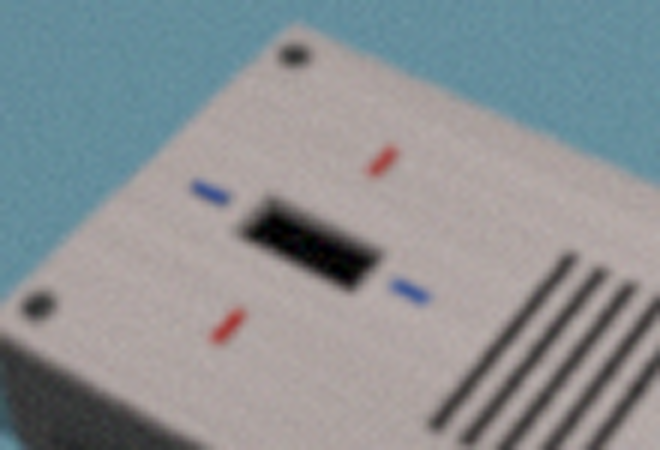

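The scene view agrees: red is in the middle hole, and the slot ticks cross at about pixel (180.9, 265). Now I compare the two cameras and check IK for every pose, then pick.

```bash
python3 - <<'E'
from h import *
print("scene slot",onz("scene",(180.9,265),60).round(1),"flange",onz("scene",(315.5,156.7),44).round(1))
P=np.array([542.6,217.5]);S=np.array([559.2,-255.4]);sy=0.17;h=np.pi/2
for nm,xy,z,yaw in(("pick",P,48,h),("pick2",P,48,-h),("slot",S,68,sy+h),("slot2",S,68,sy-h),("lock+",S,68,sy+np.pi),("lock-",S,68,sy)):
    q=solve_ik([*xy,z],down(yaw)); print(nm,None if q is None else np.round(q,2))
hand.move_gripper(50)
r.move_pose([*P,130],down(h))
print(r.move_straight([*P,48],v=80,threshold=8), r.get_obs()["tcp_pos"])
hand.move_gripper(0)
o=r.get_obs();print(o["opening"],o["gripper_force"],o["ft_force"],o["clock"],o["tcp_pos"])
E
```

```text
scene slot [ 561.  -255.5   60. ] flange [542.6 216.2  44. ]
pick [ 0.3   0.63  1.68 -0.    0.83 -1.27]
pick2 [ 0.3   0.63  1.68 -0.    0.83  1.87]
slot [-0.5   0.65  1.59 -0.    0.91 -2.24]
slot2 [-0.5   0.65  1.59 -0.    0.91  0.9 ]
lock+ [-0.5   0.65  1.59 -0.    0.91  2.47]
lock- [-0.5   0.65  1.59 -0.    0.91 -0.67]
False [542.93787538 217.58634767  48.50418372]
13.793614214363588 29.96527522802353 [-0.93656402  0.77527836  0.33007043] 5.4667 [542.61241413 217.54893346  48.04556688]
```

```bash
python3 - <<'E'
from h import *
S=[560,-255.4];sy=0.17;h=np.pi/2
r.move_straight([542.6,217.5,140],v=100)
r.move_straight([*S,140],down(sy+h),v=200)
r.move_straight([*S,95],v=80)
r.wait(.3)
o=r.get_obs();print(o["clock"],o["tcp_pos"],o["opening"],o["ft_force"])
im=grab_frame("top");w=wing("top",z=o["tcp_pos"][2]+28,im=im);print(w)
s=grab_frame("scene")
a=cv2.resize(im[135:235,325:435],None,fx=4,fy=4,interpolation=2);b=cv2.resize(s[195:295,130:240],None,fx=4,fy=4,interpolation=2)
cv2.imwrite("pics/over.png",np.hstack([a,b])[:, :800])
E
```

```text
10.0583 [ 560.13825979 -255.47886422   95.37022846] 13.888812844667846 [-0.19793509 -0.30336946 -0.43033224]Traceback (most recent call last):
  File "<stdin>", line 8, in <module>
  File "h.py", line 19, in wing
    n,l,s,c=cv2.connectedComponentsWithStats(m.astype(np.uint8)); i=1+np.argmax(s[1:,4])
                                                                      ~~~~~~~~~^^^^^^^^^
    return _wrapfunc(a, 'argmax', axis=axis, out=out, **kwds)
    return bound(*args, **kwds)
ValueError: attempt to get argmax of an empty sequence
```

```bash
python3 - <<'E'
from h import *
s=grab_frame("scene")
cv2.imwrite("pics/over.png",cv2.resize(s[185:295,120:250],None,fx=5,fy=5,interpolation=2))
c=camera_info("scene");
def proj(p):
    a=R.from_quat(c["attitude"]).inv().apply(np.array(p)-c["origin"]);u=np.array([a[0],-a[1]])/-a[2];u*=1+c["k1"]*(u@u)
    return c["fx"]*u+[c["cx"],c["cy"]]
t=np.array(r.get_obs()["tcp_pos"]); og=t-[0,0,8]
ax=np.array([np.cos(.17),np.sin(.17),0])
for nm,p in(("flange bottom",og),("bar+",og+18*ax-[0,0,13.5]),("bar-",og-18*ax-[0,0,13.5]),("wing+",og+20*ax+[0,0,36]),("wing-",og-20*ax+[0,0,36]),("slot",[560,-255.4,60])):
    print(nm,((proj(p)-[120,185]+.5)*5-.5).round(0))
E
```

```text
flange bottom [297. 347.]
bar+ [344. 395.]
bar- [259. 353.]
wing+ [336. 294.]
wing- [238. 248.]
slot [305. 400.]
```

View pics/over.png

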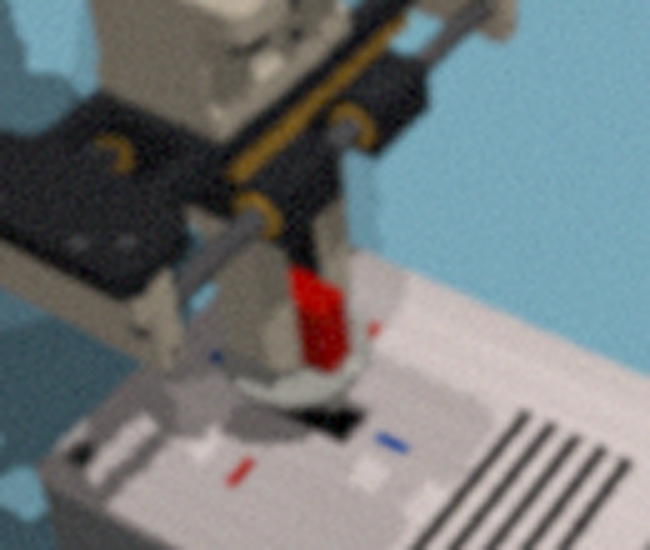

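The stud hangs upright over the slot. The end of its wing is at ≈ (335, 300) in the crop against a prediction of (336, 294), so it is seated centrally in the grip. Inserting now.

```bash
python3 - <<'E'
from h import *
S=[560,-255.4]
hit=r.move_straight([*S,65.5],v=25,threshold=10)
o=r.get_obs();print(hit,o["clock"],np.round(o["tcp_pos"],1),o["ft_force"].round(1) if hasattr(o["ft_force"],"round") else o["ft_force"],o["torque"],o["opening"])
E
```

```text
True 11.1583 [ 559.9 -255.3   68. ] [-1.6  1.3  5.5] [0.08224245 0.1740459  0.00447941] 13.370318861567831
```

```bash
python3 - <<'E'
from h import *
S=[560,-255.4];sy=0.17
r.move_straight([*S,68],down(sy+np.pi/4),v=60); print(r.get_obs()["clock"])
r.move_straight([*S,68],down(sy),v=60)
r.wait(.2)
o=r.get_obs();print(o["clock"],np.round(o["tcp_pos"],1),np.round(o["ft_force"],1),np.round(o["joint_positions"],2))
print(r.move_straight([*S,66],v=20,threshold=8),r.get_obs()["tcp_pos"])
hand.move_gripper(45)
r.move_straight([*S,180],v=120)
r.move_pose([450,0,300],down(sy))
r.wait(.3)
im=grab_frame("top");w=wing("top",z=96,im=im);print(w,r.get_obs()["clock"],r.get_obs()["ft_force"])
s=grab_frame("scene")
a=cv2.resize(im[135:235,325:425],None,fx=4,fy=4,interpolation=2);b=cv2.resize(s[195:295,130:230],None,fx=4,fy=4,interpolation=2)
cv2.imwrite("pics/end.png",np.hstack([a,b]))
E
```

```text
12.0917
13.225 [ 560.  -255.4   68. ] [0.1 0.1 1.8] [-0.5   0.65  1.59  0.    0.91 -0.67]
False [ 560.07093239 -255.57934163   67.76494022]
(array([ 559.09255359, -255.5496633 ]), np.float64(1.753008977988031), array([12.24544058, 38.35354162]), [364, 174, 19, 8, 102]) 16.7917 [-0.2550215   0.0964315   1.56012355]
```

View pics/end.png

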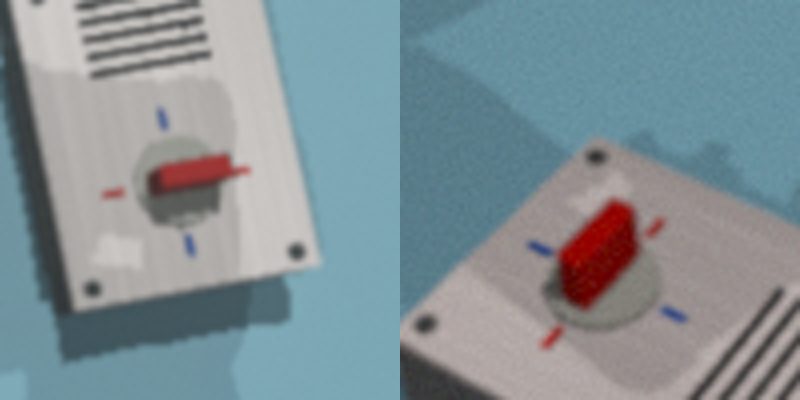

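The stud sits flat at (559, -255.5). Its wing yaw is 1.753 against 1.741 for the locked line, it lines up with the red ticks in both views, and the gripper is clear. Handing in.

```bash
python3 -c "
from h import *
print(r.close_job())"
```

```text
the job is handed in; nothing more can be done
None
```

The red stud is seated flat in the slot, turned a quarter and released, with its wing about 1° from the locked line; the blue and yellow studs were left alone, and I handed the job in at about 17 s (it returned no verdict).

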